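# Set even gaps between card-rack dividers with a slotted gauge

### The arm

A 6-joint arm with a two-finger parallel gripper is mounted at the origin on the work surface. World frame = base frame: x ahead of the robot, y to its left, z up, the work surface at z = 0. Lengths are in mm, angles in rad, forces in N, time in s.
With the tool pointing down it reaches from about 275 to 1000 mm from the base axis. Payload 8.4 kg.
Tool frame: the origin (TCP) lies at the very end of the fingers, on their centre line; the grasp point (between the pads) lies 19 mm behind it; z points along the fingers, y is the direction in which the jaws open and shut (so a half turn about z gives the same grasp; the last joint's range is limited). The gripper opens to 85 mm and grips with 20 to 120 N. Pads are 22 mm wide; open, the fingers measure 114 mm over their backs; the gripper's body (76 mm by 85 mm) begins 54 mm behind the grasp point. The pads swing forward as they close: fully open they stand 13 mm farther back than shut.
Start: joints at [-1.266, 0.353, 1.633, -0, 1.155, -0.002], TCP at [188.755, -595.818, 231.281] pointing down, gripper open.
Joint ranges: [-2.63, 2.63], [-0.92, 2.1], [0.06, 2.66], [-1.3, 4.44], [0, 2.69], [-3.02, 3.02]. Speed limits (rad/s): [2.22, 2.22, 2.79, 3.14, 3.14, 3.14].

### API

Orientations are given as [roll, pitch, yaw] about the fixed x, y, z axes, in that order (R = Rz(yaw) Ry(pitch) Rx(roll)).
In Python, from rig import sense, grab_frame, get_calibration, sign_off, boxes_of, trace gives the robot as it stands.
- The arm moves only by the tool servo_tool, never from a script. Its argument "rows" is a list of rows, each a list of 3 entries, a list of its own where there are three numbers: the finger opening in mm, from 0 to 85.4, then the shift along the tool's x, y, z in mm, then the turn, a rotation vector about the tool's x, y, z in degrees. A call has 1 to 8 rows; each row shifts and turns the commanded pose from where the row before left it, along the tool's axes as they then stand; what a row does not reach is not made up. A row lasts 1/8 s, in which the tool goes at most 62.5 mm and 10.7 degrees, less where a joint would pass 70% of its speed; a pose out of reach is approached as far as the arm can. A call is refused whole if a number of a shift passes 62.5 or a number of a turn 10.7, either way. A call with a gripper value outside its range is refused whole. The fingers move at their own pace and stop on an object; "force" is the grip in N (left out, the last holds). Time passes only in rows, so rows that do not move let the fingers close. It gives the time, the measured TCP pose, the force and the opening at its end, in the units of the state.
- sense(): the state, without advancing time (a new reading comes with each control period).
- grab_frame(name): name is "scene" or "top" or "wrist"; returns the picture (384x512x3 uint8, blue, green, red); there is no depth.
- get_calibration(name): a dict with "intrinsics" (3x3 intrinsics, pixels), "world_to_cam" (4x4, takes a point from world to camera coordinates). Camera axes: x right, y down, z forward; pixel columns grow to the right and rows downward; lengths in mm; the calibration is good to about 2 mm. The wrist camera is an equidistant fisheye: a pixel r from the principal point sees the ray r / f radians off the axis. A picture is of the moment at which its call begins: read the wrist's pose just before it. get_calibration takes no time and is no camera call; for the wrist camera it gives the pose at the moment of the call.
- sign_off(): hands the job in, once; it reports no verdict.
Trained networks look in the newest picture that a camera, given by its name, has taken for a name from the list of things; names that differ only in an ending like _2 or _b are one class to them, and where a whole thing is asked for, a point or a joint stands for the part that bears it (a point fixed in the world has none). Each returns a list of dicts, best first, with "conf" (0 to 1); they miss things now and then, are a little off and sometimes report something else, mostly with a low value. They report only what shows in the picture. A call takes as long as a camera call. They do not tell look-alikes from the thing itself.
- boxes_of(camera, thing): "centre" ([x, y, z] in mm, in the coordinates of the camera as it stood for that picture, good to about 4 mm: the middle of the surface that is visible of it).
- trace(camera, thing): "mask" (384x512 bool, what is visible of it).
The state is a dict: "clock": time; "qpos": joint angles; "qvel": joint speeds; "joint_efforts": joint torques, N m; "eef_pos": TCP position; "tcp_rot": TCP orientation; "contact_force": force on the tool from outside, world axes, zero at the start; "wrist_torque": the same for the moment, N m; "opening": opening from 0.0 (shut) to 1.0 (fully open).
Only numpy, scipy, OpenCV 4.12 (cv2) and the standard library are available. Lean on these libraries where they do the work, as an engineer would, in place of code of your own. Each camera call takes 0.05 s, during which the arm holds its last target. There are 200 camera calls.

### The job

Space the three sliding dividers of the grey card rack evenly with the orange gauge block. Starting at the white end stop and working outwards (blue, yellow, green), slot the gauge down over each divider with its thick leg on the stop's side and slide the divider along until the thick leg butts lightly against the stop, or against the divider set before it, keep it pressed lightly there for half a second, and do not force anything, shift what is already set or touch the rack except with the gauge. Then stand the gauge back upright on the middle of its cork pad and let go, leaving the other things on the desk where they are.

Things in the scene. Friction and masses are not known exactly. Their poses are not given: they have to be found in the camera images.
- bracket_top (a point): Dark steel bracket fixed at the end of the rack, top 62 mm above the desk; this point: mid-width of its top edge, on its face towards the dividers. y points along the row to the dividers, x along the plates' width, z up. Before it, on two brass screws, stands the white stop plate, clamped: its face is 16 to 44 mm from this point along y, set differently each time and not measured
- d1_top (a point): Blue divider, first from the stop: upright plate 96 mm wide, 6 mm thick, top edge 72 mm above the desk. This point: middle of its top edge, mid-thickness; axes as the bracket's. It slides only along the row (y), with about 4 N of drag, and stays where it is left. Set right, its near face is 38 mm from the white stop plate's face (this point 41 mm from it)
- d2_top (a point): Yellow divider, second from the stop: same size, drag and axes as the blue one; this point: middle of its top edge. Set right, the clear gap to the blue divider is 38 mm (44 mm centre to centre)
- d3_top (a point): Green divider, third from the stop: same size, drag and axes; this point: middle of its top edge. Set right, the clear gap to the yellow divider is 38 mm (44 mm centre to centre)
- gauge_mid (a point): Centre of the orange gauge block, 38.5 mm above its underside. Block 24 (x) x 54 (y) x 77 mm high. Upper 45 mm: solid head, gripped across its 24 mm. Lower 32 mm: thick leg (y -27 to +3 mm from this point), open slot (+3 to +17), thin lip (+17 to +27). Black band on the head: thick-leg (-y) end. In use +y points away from the stop
- gauge: The same gauge (0.1 to 0.2 kg); origin at the centre of its underside. Its thin lip drags the divider towards the stop; when the thick leg butts, the gap left is 30 + 14 - 6 = 38 mm
- rack: The whole rack, fixed to the desk: grey base 330 mm along the row (y), 110 mm wide, 12 mm thick. Stop plate: white, 100 x 12 x 60 mm, as high as the dividers. Light plastic: the gauge must not load the rack with over 12 N, and only the gauge may touch it. Pressed lightly = 1 to 4 N on the neighbour, beyond the 4 N that drag the divider being moved; over that, a set one shifts
- d1: The blue divider; origin at the middle of its foot
- d2: The yellow divider; origin at the middle of its foot
- d3: The green divider; origin at the middle of its foot
- pad: Cork pad 100 x 100 mm, 4 mm thick, fixed on the desk, where the gauge starts and must be put back; origin at the centre of its underside
- ink: Bystander: round black ink jar with green label, 48 mm across, 55 mm high, loose; origin under its centre
- marker: Bystander: grey marker with black cap lying on the desk, about 128 x 15 mm, loose; origin under it, along its y axis
- correction: Bystander: small blue correction-fluid bottle with white cap, 26 x 44 x 72 mm, loose; origin under its centre
Things that resemble listed ones, but are neither listed nor needed, are in the scene too. Several things look just like the pad: the one meant starts farthest to the robot's right.

How it is judged:
By the outcome, as a careful person would: the job done as asked, in the order asked, and still so for the second after the job is handed in, with the robot touching nothing.
It also fails if it takes over 72 s, if anything falls off the work surface, if the arm or the gripper's body presses on something with over 40 N, if the wrist force passes 120 N, or if a joint passes its speed limit or range.

## Working session

There is one attempt and no reset: what is moved stays moved. The work goes in short steps, Python scripts to look and compute and a tool call to move; the robot and the scene stay as the last step left them, time stands still between calls to the robot, and variables do not carry over. Pictures are saved under pics/ and viewed, about 8 in all and at most 12, crops included, and the job is handed in when it is done.

Besides the shell and the picture viewer there is one more tool, called after "Call:" by a JSON object that holds its "fn" and its "kwargs". servo_tool: Moves the arm, as the interface text tells. Its arguments: {"type":"object","properties":{"rows":{"type":"array","items":{"type":"array"}},"force":{"type":"number"}},"required":["rows"]}

```bash
mkdir -p pics; ls
cat > h.py <<'E'
import numpy as np, cv2
from rig import *
def towld(cam,p):
    T=np.array(get_calibration(cam)['world_to_cam']); return (np.linalg.inv(T)@np.r_[p,1])[:3]
def px2plane(cam,u,v,z):
    c=get_calibration(cam);K=np.array(c['intrinsics']);T=np.array(c['world_to_cam'])
    x=(u-K[0,2])/K[0,0];y=(v-K[1,2])/K[1,1]
    if cam=='wrist':
        th=np.hypot(x,y); s=np.tan(th)/th if th>1e-9 else 1
        d=np.array([x*s,y*s,1.]) if th<np.pi/2 else None
    else: d=np.array([x,y,1.])
    R=T[:3,:3];o=-R.T@T[:3,3];d=R.T@d
    return o+d*(z-o[2])/d[2]
def w2px(cam,P):
    c=get_calibration(cam);K=np.array(c['intrinsics']);T=np.array(c['world_to_cam'])
    p=(T@np.r_[P,1])[:3]
    if cam=='wrist':
        r=np.hypot(p[0],p[1]);th=np.arctan2(r,p[2]);a=p[:2]/r*th
    else: a=p[:2]/p[2]
    return K[0,0]*a[0]+K[0,2],K[1,1]*a[1]+K[1,2]
E
python3 - <<'E'
from h import *
np.set_printoptions(precision=1,suppress=True)
a=grab_frame('scene');b=grab_frame('top')
cv2.imwrite('pics/s.png',cv2.resize(a,(800,600)));cv2.imwrite('pics/t.png',cv2.resize(b,(800,600)))
for cam in('top','scene'):
  for n in['bracket_top','d1_top','d2_top','d3_top','gauge_mid','gauge','rack','pad','ink','marker','correction','d1','d2','d3']:
    for r in boxes_of(cam,n)[:5]:
      w=towld(cam,r['centre']);print(cam,n,round(r['conf'],2),w,np.array(w2px(cam,w))*800/512)
print(sense())
E
```

```text
pics
top bracket_top 0.69 [ 577.8 -267.5   46.7] [644.5 295.1]
top d1_top 0.62 [ 577.5 -173.8   42. ] [593.1 298.5]
top d2_top 0.52 [581.8 -81.   47.9] [543.5 298.3]
top d3_top 0.8 [582.    3.8  47.2] [497.5 300.7]
top gauge_mid 0.66 [525.2 265.6  83.9] [354.6 336.2]
top gauge 0.51 [524.7 267.2  78.6] [353.9 337. ]
top gauge 0.37 [580.4   4.5  49. ] [497.3 301.3]
top rack 0.75 [ 581.8 -132.2   10.5] [566.  300.7]
top rack 0.66 [525.6 267.1  81.1] [353.8 336.3]
top pad 0.94 [467.8 632.4  -2.8] [161.3 384.1]
top pad 0.84 [551.6 267.1   5.5] [356.  328.2]
top pad 0.26 [ 705.4 -147.9   53. ] [573.1 231.1]
top ink 0.49 [ 705.8 -147.8   55.5] [573.4 230.5]
top ink 0.38 [585.8   2.5  46.5] [497.9 298.6]
top marker 0.6 [ 460.9 -139.2   12.4] [577.2 364.3]
top marker 0.44 [582.8 -78.3  46.6] [541.9 297.9]
top correction 0.66 [681.5 -63.5  46.5] [528.7 246.7]
top d1 0.68 [580.6   2.3  44.5] [498.1 301.6]
top d1 0.57 [ 580.2 -176.9   46.1] [595.3 296.6]
top d1 0.57 [582.9 -78.8  45.9] [542.1 297.9]
top d2 0.68 [580.6   2.3  44.5] [498.1 301.6]
top d2 0.57 [ 580.2 -176.9   46.1] [595.3 296.6]
to
[... 1261 characters left out ...]
0.7  -0.6  47.5] [330.5 376.6]
scene d2 0.6 [ 589.1 -179.4   49.2] [246.4 444.7]
scene d2 0.6 [582.8 -79.7  45.1] [292.5 404. ]
scene d2 0.59 [590.7  -0.6  47.5] [330.5 376.6]
scene d3 0.6 [ 589.1 -179.4   49.2] [246.4 444.7]
scene d3 0.6 [582.8 -79.7  45.1] [292.5 404. ]
scene d3 0.59 [590.7  -0.6  47.5] [330.5 376.6]
{'clock': 1.5, 'qpos': array([-1.3,  0.4,  1.6, -0. ,  1.2, -0. ]), 'qvel': array([-0., -0., -0., -0., -0., -0.]), 'joint_efforts': array([ -0. , -60.5, -34.2,  -0. ,   0. ,   0. ]), 'eef_pos': array([ 188.7, -595.8,  231.3]), 'tcp_rot': array([3.1, 0. , 0.3]), 'contact_force': array([-0.3, -0.9,  0.2]), 'wrist_torque': array([ 0. ,  0. , -0.1]), 'opening': 1.0005425836436372}
```

View pics/t.png

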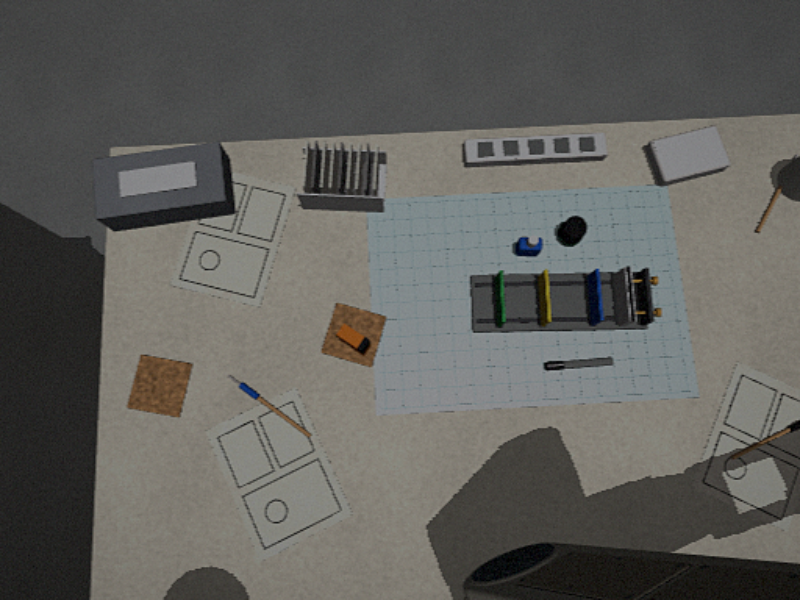

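View pics/s.png

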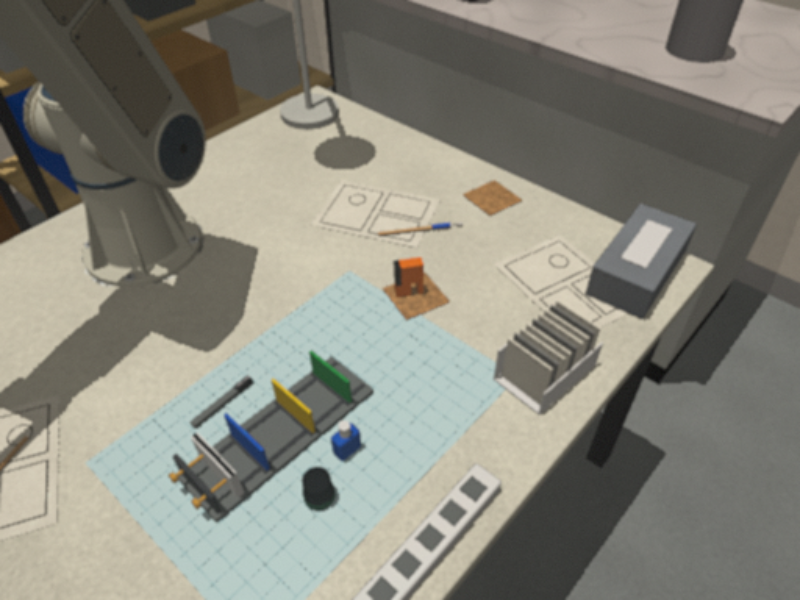

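Pads: one at top-view px (161,384), the other at (354,335). The second lies farther to the robot's right (y≈267 against 632) and carries the gauge, so it is the one meant; I'll confirm that in a close crop. Next I'll look at the rack from above.

```bash
cat >> h.py <<'E'
from scipy.spatial.transform import Rotation as Ro
def plan(tgt,yawdeg):
    s=sense();R=Ro.from_euler('xyz',s['tcp_rot']).as_matrix()
    Rt=Ro.from_euler('xyz',[np.pi,0,np.radians(yawdeg)]).as_matrix()
    print('clock',s['clock'],'pos',s['eef_pos'],'rot',np.degrees(s['tcp_rot']),'F',s['contact_force'])
    print('tool shift',R.T@(np.array(tgt)-s['eef_pos']),'turn',np.degrees(Ro.from_matrix(R.T@Rt).as_rotvec()))
np.set_printoptions(precision=2,suppress=True)
E
python3 - <<'E'
from h import *
plan([560,-140,330],90)
c=get_calibration('wrist');T=np.array(c['world_to_cam']);print(-T[:3,:3].T@T[:3,3],T[:3,:3],c['intrinsics'])
E
```

```text
clock 1.5 pos [ 188.73 -595.83  231.3 ] rot [180.     0.    17.58] F [-0.26 -0.92  0.2 ]
tool shift [ 491.58 -322.43  -98.71] turn [  0.     0.   -72.42]
[ 255.84 -574.88  374.37] [[ 0.3  -0.95  0.  ]
 [-0.92 -0.29  0.28]
 [-0.27 -0.08 -0.96]] [[297.32   0.   259.9 ]
 [  0.   297.32 193.94]
 [  0.     0.     1.  ]]
```

Call:
{"fn": "servo_tool", "kwargs": {"rows": [[85, [49, -32, -10], [0, 0, 0]], [85, [49, -32, -10], [0, 0, 0]], [85, [49, -32, -10], [0, 0, 0]], [85, [49, -32, -10], [0, 0, 0]], [85, [49, -32, -10], [0, 0, 0]], [85, [49, -32, -10], [0, 0, 0]], [85, [49, -32, -10], [0, 0, 0]], [85, [49, -32, -10], [0, 0, 0]]]}}

```text
clock: 2.5
eef_pos: [486.2, -231.8, 311.9]
tcp_rot: [3.141, -0.001, 0.307]
contact_force: [0.5, -0.5, 0.5]
opening: 0.995
```

Call:
{"fn": "servo_tool", "kwargs": {"rows": [[85, [49, -32, -10], [0, 0, 0]], [85, [49, -32, -10], [0, 0, -10.3]], [85, [0, 0, 0], [0, 0, -10.3]], [85, [0, 0, 0], [0, 0, -10.3]], [85, [0, 0, 0], [0, 0, -10.3]], [85, [0, 0, 0], [0, 0, -10.3]], [85, [0, 0, 0], [0, 0, -10.3]], [85, [0, 0, 0], [0, 0, -10.3]]]}}

```text
clock: 3.5
eef_pos: [559.2, -142.8, 331.3]
tcp_rot: [3.142, 0.0, 1.571]
contact_force: [-0.8, 0.1, -0.1]
opening: 0.996
```

Run:
```python
from h import *
plan([560,-140,330],90)
b=grab_frame('wrist');cv2.imwrite('pics/w1r.png',b);cv2.imwrite('pics/w1.png',cv2.resize(b,(800,600)))
for n in['bracket_top','d1_top','d2_top','d3_top','rack','ink','marker','correction']:
    for r in boxes_of('wrist',n)[:3]:
      w=towld('wrist',r['centre']);print(n,round(r['conf'],2),w,np.array(w2px('wrist',w))*800/512)
```

```text
clock 3.5 pos [ 559.23 -142.77  331.31] rot [180.     0.    90.02] F [-0.76  0.08 -0.15]
tool shift [2.77 0.77 1.31] turn [0.   0.   0.02]
bracket_top 0.75 [ 573.53 -267.09   47.42] [421.3  370.27]
d1_top 0.59 [ 579.84 -170.19   54.52] [429.16 277.71]
d2_top 0.73 [580.92 -81.53  73.42] [431.38 182.01]
d3_top 0.74 [589.93  -5.59  49.76] [439.42  99.09]
d3_top 0.63 [678.54 -67.03  53.05] [535.96 167.94]
rack 0.9 [ 578.5  -117.83   11.07] [425.76 216.86]
ink 0.65 [ 710.15 -148.6    51.5 ] [563.97 254.99]
marker 0.65 [ 465.22 -137.56   16.08] [313.24 238.77]
correction 0.79 [682.34 -69.9   53.74] [540.22 171.53]
```

View pics/w1.png

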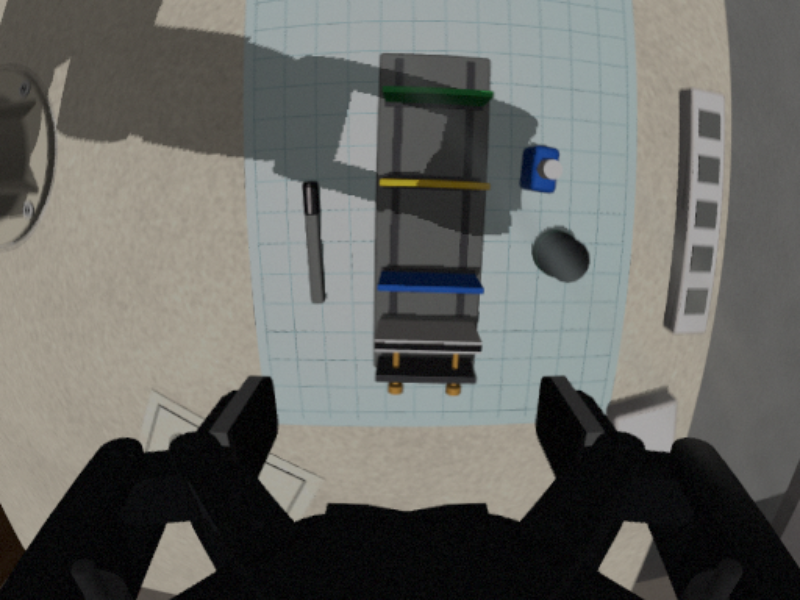

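The wrist view (800x600) shows the top edges: blue from (379,288) to (482,291), yellow at (378,183)–(490,186), green at (383,91)–(492,95), the stop's near top edge at y≈342, and the bracket at (375,375)–(474,380). All three dividers are clear of the bystanders.

Run:
```python
from h import *
k=512/800
for n,a,b in [('blue',(379,288),(482,291)),('yel',(378,183),(490,186)),('green',(383,91),(492,95)),('stopface',(376,341),(481,345))]:
    P=px2plane('wrist',a[0]*k,a[1]*k,72);Q=px2plane('wrist',b[0]*k,b[1]*k,72);d=Q-P
    print(n,P,Q,'mid',(P+Q)/2,'len',np.linalg.norm(d),'ang',np.degrees(np.arctan2(d[1],d[0])))
# base edges at z=12
P=[px2plane('wrist',u*k,v*k,12) for u,v in((379,54),(490,58),(375,368))]
print(P, 'yaw from left edge',np.degrees(np.arctan2(-(P[0]-P[2])[0],(P[0]-P[2])[1])))
im=cv2.imread('pics/w1r.png').astype(int);hsv=cv2.cvtColor(im.astype(np.uint8),cv2.COLOR_BGR2HSV)
for n,lo,hi in(('blue',(105,120,50),(125,255,255)),('yel',(20,120,60),(35,255,255)),('green',(50,120,40),(80,255,255))):
    m=cv2.inRange(hsv,lo,hi)[:,230:325];m=m.copy()
    cols=[(c+230,np.where(m[:,c])[0].min(),np.where(m[:,c])[0].max()) for c in range(m.shape[1]) if m[:,c].any()]
    print(n,cols[0],cols[len(cols)//4],cols[len(cols)//2],cols[3*len(cols)//4],cols[-1])
plan([525,266-75,330],90)
```

```text
blue [ 534.22 -175.22   72.  ] [ 627.01 -178.58   72.  ] mid [ 580.62 -176.9    72.  ] len 92.85459132695459 ang -2.070109818690222
yel [535.05 -82.01  72.  ] [631.83 -84.34  72.  ] mid [583.44 -83.17  72.  ] len 96.80855262361733 ang -1.3776731963279785
green [540.11  -1.62  72.  ] [633.46  -3.97  72.  ] mid [586.78  -2.79  72.  ] len 93.38494023800163 ang -1.4417314420509746
stopface [ 530.19 -225.87   72.  ] [ 628.26 -230.86   72.  ] mid [ 579.23 -228.37   72.  ] len 98.20265903514385 ang -2.9145855535695446
[array([533.49,  47.67,  12.  ]), array([643.07,  45.03,  12.  ]), array([ 523.79, -280.3 ,   12.  ])] yaw from left edge -1.6941889978393507
blue (242, np.int64(182), np.int64(185)) (259, np.int64(177), np.int64(186)) (276, np.int64(183), np.int64(186)) (293, np.int64(177), np.int64(187)) (309, np.int64(185), np.int64(186))
yel (243, np.int64(114), np.int64(118)) (260, np.int64(115), np.int64(118)) (278, np.int64(115), np.int64(119)) (295, np.int64(116), np.int64(120)) (312, np.int64(118), np.int64(120))
green (245, np.int64(55), np.int64(58)) (260, np.int64(56), np.int64(59)) (283, np.int64(57), np.int64(59)) (299, np.int64(57), np.int64(60)) (314, np.int64(59), np.int64(61))
clock 3.95 pos [ 559.25 -142.75  331.3 ] rot [180.    -0.    89.59] F [-0.11  0.5   0.17]
tool shift [333.5  -36.62   1.3 ] turn [ 0.   -0.   -0.41]
```

Call:
{"fn": "servo_tool", "kwargs": {"rows": [[85, [58, -11.5, 5], [0, 0, 0]], [85, [58, -11.5, 5], [0, 0, 0]], [85, [58, -11.5, 5], [0, 0, 0]], [85, [58, -11.5, 5], [0, 0, 0]], [85, [58, -11.5, 5], [0, 0, 0]], [85, [58, -11.5, 5], [0, 0, 10]], [85, [0, 0, 0], [0, 0, 10]], [85, [0, 0, 0], [0, 0, 9.5]]]}}

```text
clock: 4.95
eef_pos: [492.3, 204.5, 301.4]
tcp_rot: [-3.142, 0.0, 1.052]
contact_force: [-0.2, 0.3, 0.1]
opening: 0.999
```

Run:
```python
from h import *
plan([525,266,120],61)
b=grab_frame('wrist');cv2.imwrite('pics/w2r.png',b)
c=b[60:300,130:400];cv2.imwrite('pics/w2.png',cv2.resize(c,None,fx=2.5,fy=2.5))
for n in['gauge_mid','gauge','pad']:
    for r in boxes_of('wrist',n)[:3]:
      w=towld('wrist',r['centre']);print(n,round(r['conf'],2),w,np.array(w2px('wrist',w)))
hsv=cv2.cvtColor(b,cv2.COLOR_BGR2HSV)
t=trace('wrist','pad')
if t:
    m=t[0]['mask'].astype(np.uint8);g=trace('wrist','gauge')
    if g: m|=g[0]['mask'].astype(np.uint8)
    cs=max(cv2.findContours(m,0,2)[0],key=cv2.contourArea)
    pts=np.array([px2plane('wrist',*p[0],4)[:2] for p in cs],np.float32)
    print('pad rect',cv2.minAreaRect(pts))
```

```text
clock 4.95 pos [492.33 204.53 301.36] rot [-180.      0.01   60.27] F [-0.19  0.34  0.09]
tool shift [ 69.61  -2.1  181.35] turn [-0.    0.01 -0.73]
gauge_mid 0.61 [523.38 266.01  78.86] [256.77 110.57]
gauge 0.21 [613.82 -82.05  39.6 ] [402.11 272.94]
pad 0.92 [552.1  274.04   0.34] [271.74  96.24]
pad 0.47 [613.98 -82.77  41.58] [402.58 273.83]
pad rect ((541.6466064453125, 272.5101318359375), (99.95294189453125, 100.47219848632812), 70.77027130126953)
```

View pics/w2.png

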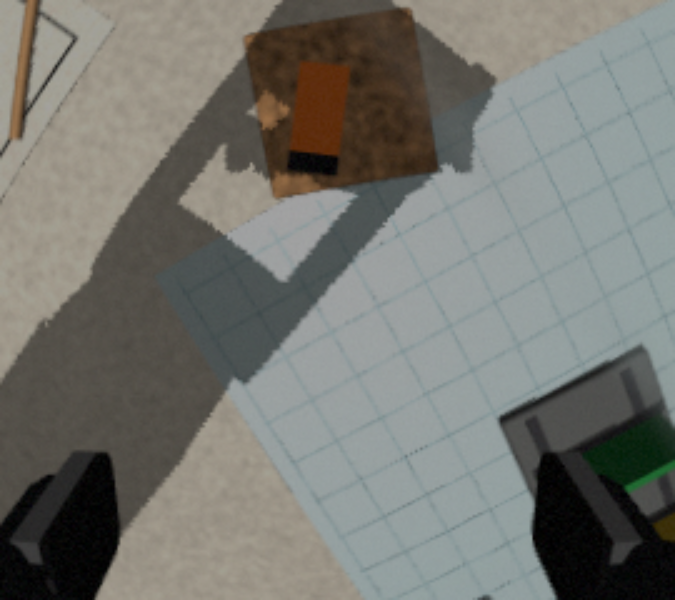

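The crop shows the orange gauge upright on the pad, top-face corners near (297,63), (349,65), (337,174), (288,170) with the black band at the bottom end. The pad's four corners are clear, and it is the right-hand one.

Run:
```python
from h import *
f=lambda u,v,z:px2plane('wrist',130+u/2.5,60+v/2.5,z)
g=np.array([f(u,v,81)[:2] for u,v in((297,63),(349,65),(337,174),(288,170))],np.float32)
print(g,g.mean(0),cv2.minAreaRect(g))
y=(g[0]+g[1]-g[2]-g[3])/2;yaw=np.degrees(np.arctan2(-y[0],y[1]));print('len',np.linalg.norm(y),'gauge yaw',yaw,'wid',np.linalg.norm(g[1]-g[0]))
p=np.array([f(u,v,4)[:2] for u,v in((247,37),(410,8),(437,170),(275,198))]);print('pad',p.mean(0))
plan([*g.mean(0),130],90+yaw)
```

```text
[[530.28 297.47]
 [551.55 284.37]
 [520.4  240.55]
 [500.62 254.  ]] [525.71 269.1 ] ((526.085693359375, 269.180908203125), (53.79517364501953, 24.963764190673828), 55.69816970825195)
len 53.192795 gauge yaw -34.862473 wid 24.990868
pad [542.67 271.16]
clock 5.25 pos [492.8  203.32 301.49] rot [180.    -0.    60.67] F [0.66 0.38 0.02]
tool shift [ 73.46  -3.53 171.49] turn [ 0.   -0.    5.53]
```

Call:
{"fn": "servo_tool", "kwargs": {"rows": [[85, [36.7, -1.75, 40], [0, 0, 0]], [85, [36.8, -1.75, 40], [0, 0, 5.5]], [85, [0, 0, 50], [0, 0, 0]], [85, [0, 0, 30], [0, 0, 0]], [85, [0, 0, 0], [0, 0, 0]]], "force": 80}}

```text
clock: 5.88
eef_pos: [524.4, 268.3, 139.2]
tcp_rot: [-3.139, 0.004, 0.962]
contact_force: [-0.1, -0.2, 0.0]
opening: 0.993
```

Run:
```python
from h import *
plan([525.9,269.1,45],55.3)
b=grab_frame('wrist');cv2.imwrite('pics/w3.png',cv2.resize(b,(800,600)))
```

```text
clock 5.875 pos [524.38 268.31 139.23] rot [-179.87    0.24   55.11] F [-0.14 -0.16  0.02]
tool shift [ 1.92  1.01 94.22] turn [-0.13  0.24 -0.19]
```

View pics/w3.png

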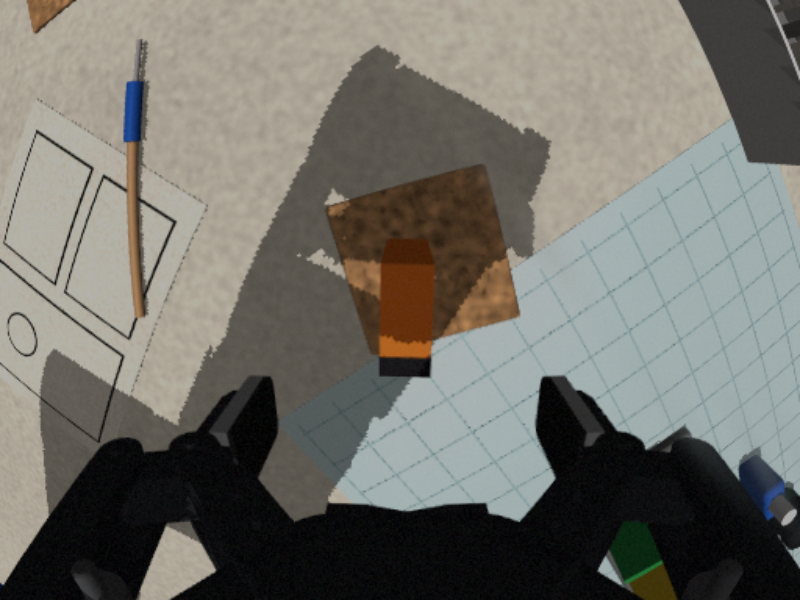

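The gauge top is centred between the fingers (x≈407 against the finger centre at 406). Descending to grip.

Call:
{"fn": "servo_tool", "kwargs": {"rows": [[85, [1, 0.5, 45], [0, 0, 0]], [85, [0, 0, 35], [0, 0, 0]], [85, [0, 0, 14], [0, 0, 0]], [85, [0, 0, 0], [0, 0, 0]], [20, [0, 0, 0], [0, 0, 0]], [20, [0, 0, 0], [0, 0, 0]], [20, [0, 0, 0], [0, 0, 0]], [20, [0, 0, 0], [0, 0, 0]]], "force": 80}}

```text
clock: 6.92
eef_pos: [527.1, 270.0, 48.1]
tcp_rot: [3.141, -0.001, 0.961]
contact_force: [-0.6, 0.3, 6.1]
opening: 0.269
```

Call:
{"fn": "servo_tool", "kwargs": {"rows": [[20, [0, 0, 0], [0, 0, 0]], [20, [0, 0, 0], [0, 0, 0]], [20, [0, 0, -5], [0, 0, 0]], [20, [0, 0, -30], [0, 0, 0]], [20, [0, 0, -45], [0, 0, 0]], [20, [0, 0, -35], [0, 0, 0]], [20, [0, 0, 0], [0, 0, 0]]]}}

```text
clock: 7.8
eef_pos: [528.4, 270.5, 165.4]
tcp_rot: [3.139, -0.005, 0.961]
contact_force: [-0.0, -0.6, -1.2]
opening: 0.27
```

Run:
```python
from h import *
plan([560,100,160],90-1.9);print(sense()['opening'])
b=grab_frame('wrist');cv2.imwrite('pics/w4.png',cv2.resize(b,(800,600)))
```

```text
clock 7.8 pos [528.36 270.55 165.4 ] rot [179.86  -0.26  55.04] F [-0.03 -0.56 -1.23]
tool shift [-121.67  123.64    5.15] turn [  0.21  -0.21 -33.06]
0.2703387400494881
```

View pics/w4.png

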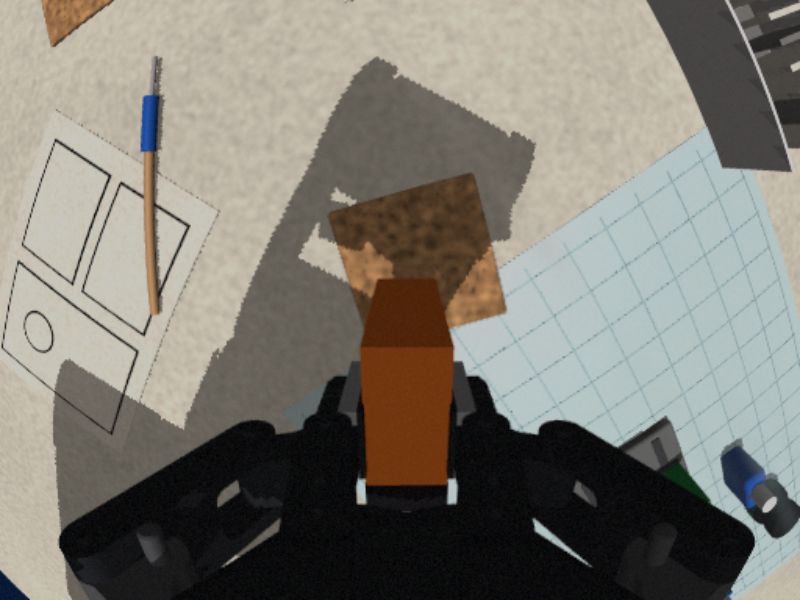

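The gauge is held, lip end towards the camera: its top edge runs (361,347)–(453,347). From that edge I'll work out how the gauge sits in the grip.

Run:
```python
from h import *
s=sense();R=Ro.from_euler('xyz',s['tcp_rot']).as_matrix()
for u,v,h in((361,347,33),(453,347,33),(378,279,-44),(437,279,-44)):
    P=px2plane('wrist',u*.64,v*.64,s['eef_pos'][2]+h);print(R.T@(P-s['eef_pos']))
# slot-centre is gauge +10 along tool x. assume gauge centre at tcp+e
plan([580.6,-177-10,180],88.1)
```

```text
[ 26.49 -11.56 -32.96]
[ 26.48  11.95 -32.94]
[ 26.17 -11.68  44.04]
[26.16 12.76 44.06]
clock 7.85 pos [527.25 269.97 163.49] rot [179.94  -0.11  55.04] F [-0.79  0.01 -1.97]
tool shift [-343.89  305.6   -16.83] turn [  0.09  -0.09 -33.06]
```

Call:
{"fn": "servo_tool", "kwargs": {"rows": [[20, [0, 0, -8], [0, 0, -8.3]], [20, [0, 0, -8], [0, 0, -8.3]], [20, [0, 0, -5], [0, 0, -8.3]], [20, [0, 0, -5], [0, 0, -8.2]]]}}

```text
clock: 8.35
eef_pos: [525.8, 269.2, 186.7]
tcp_rot: [-3.139, 0.001, 1.543]
contact_force: [-0.4, 0.3, -0.6]
opening: 0.27
```

Call:
{"fn": "servo_tool", "kwargs": {"rows": [[20, [-57, 8.5, 0], [0, 0, 0]], [20, [-57, 8.5, 0], [0, 0, 0]], [20, [-57, 8.5, 0], [0, 0, 0]], [20, [-57, 8.5, 0], [0, 0, 0]], [20, [-57, 8.5, 0], [0, 0, 0]], [20, [-57, 8.5, 0], [0, 0, 0]], [20, [-57, 8.5, 0], [0, 0, 0]], [20, [-57, 8.5, 0], [0, 0, 0]]]}}

```text
clock: 9.35
eef_pos: [578.9, -189.8, 186.6]
tcp_rot: [-3.139, -0.001, 1.538]
contact_force: [0.2, 0.5, -0.7]
opening: 0.268
```

Call:
{"fn": "servo_tool", "kwargs": {"rows": [[20, [-50, 0, 0], [0, 0, 0]], [20, [0, 0, 0], [0, 0, 0]], [20, [0, 0, 0], [0, 0, 0]], [20, [0, 0, 0], [0, 0, 0]]]}}

```text
clock: 9.85
eef_pos: [578.1, -236.8, 187.8]
tcp_rot: [-3.14, -0.001, 1.539]
contact_force: [-0.4, -0.0, -1.1]
opening: 0.275
```

```bash
cat > m.py <<'E'
from h import *
def dividers(b):
    hsv=cv2.cvtColor(b,cv2.COLOR_BGR2HSV);out={}
    for n,lo,hi in(('blue',(105,120,50),(125,255,255)),('yel',(20,120,60),(35,255,255)),('green',(50,120,40),(80,255,255))):
        m=cv2.inRange(hsv,lo,hi);k,l,st,ce=cv2.connectedComponentsWithStats(m)
        print(n,[(list(map(int,st[i])),px2plane('wrist',*ce[i],72)) for i in range(1,k) if st[i][4]>60])
E
python3 - <<'E'
from m import *
plan([580.3,-186.5,190],88.1)
b=grab_frame('wrist');cv2.imwrite('pics/w5r.png',b);cv2.imwrite('pics/w5.png',cv2.resize(b,(800,600)))
dividers(b)
E
```

```text
clock 9.85 pos [ 578.06 -236.79  187.81] rot [-179.93   -0.04   88.21] F [-0.4  -0.05 -1.06]
tool shift [50.34  0.66 -2.16] turn [-0.07 -0.04  0.11]
blue [([343, 0, 35, 43, 1008], array([669.8 , -86.02,  72.  ])), ([206, 116, 110, 10, 861], array([ 579.97, -175.8 ,   72.  ]))]
yel [([207, 14, 110, 23, 2171], array([583.55, -90.05,  72.  ]))]
green []
```

View pics/w5.png

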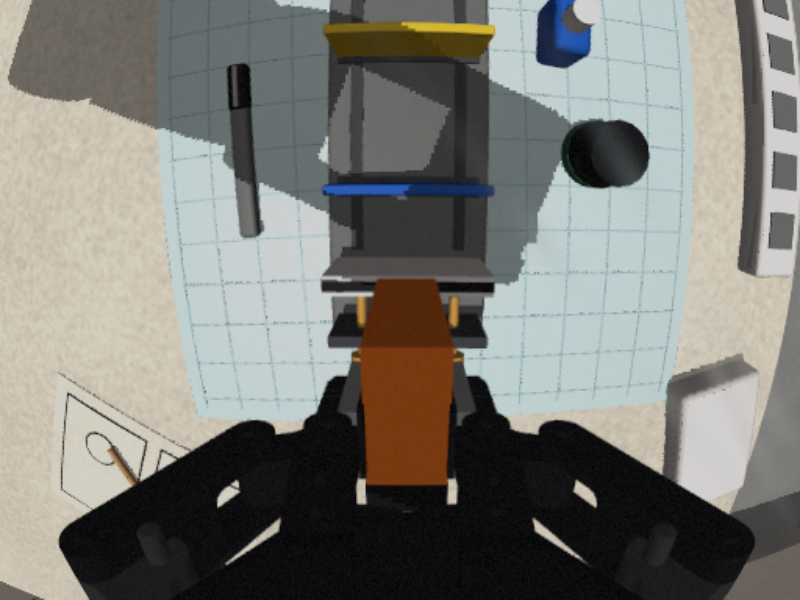

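View 5: the blue top edge runs (323,190)–(493,190), parallel to the tool; the stop's near top edge is at y≈278, and the gauge is above the bracket, clear of everything.

Run:
```python
from h import *
for u,v in((323,190),(493,190),(325,277),(493,277),(325,31),(493,31)): print(px2plane('wrist',u*.64,v*.64,72))
plan([580.2,-185.7,140],88.1)
```

```text
[ 533.19 -174.59   72.  ]
[ 628.15 -177.49   72.  ]
[ 531.17 -224.64   72.  ]
[ 628.31 -227.62   72.  ]
[537.28 -82.51  72.  ]
[630.95 -85.23  72.  ]
clock 9.9 pos [ 578.22 -236.77  188.06] rot [-179.96   -0.03   88.22] F [-0.58 -0.29 -0.28]
tool shift [51.09  0.43 48.08] turn [-0.04 -0.03  0.12]
```

Call:
{"fn": "servo_tool", "kwargs": {"rows": [[20, [25.5, 0.5, 0], [0, 0, 0]], [20, [25.5, 0, 10], [0, 0, 0]], [20, [0, 0, 30], [0, 0, 0]], [20, [0, 0, 20], [0, 0, 0]], [20, [0, 0, 0], [0, 0, 0]], [20, [0, 0, 0], [0, 0, 0]]]}}

```text
clock: 10.65
eef_pos: [581.0, -186.9, 129.3]
tcp_rot: [3.141, 0.0, 1.539]
contact_force: [-0.2, -0.8, -1.6]
opening: 0.271
```

Run:
```python
from h import *
plan([580.4,-185.4,90],88.1)
b=grab_frame('wrist');cv2.imwrite('pics/w6.png',cv2.resize(b[150:350,140:400],None,fx=3,fy=3))
```

```text
clock 10.65 pos [ 581.05 -186.88  129.33] rot [179.95   0.01  88.18] F [-0.16 -0.81 -1.65]
tool shift [ 1.47 -0.73 39.33] turn [0.05 0.01 0.08]
```

View pics/w6.png

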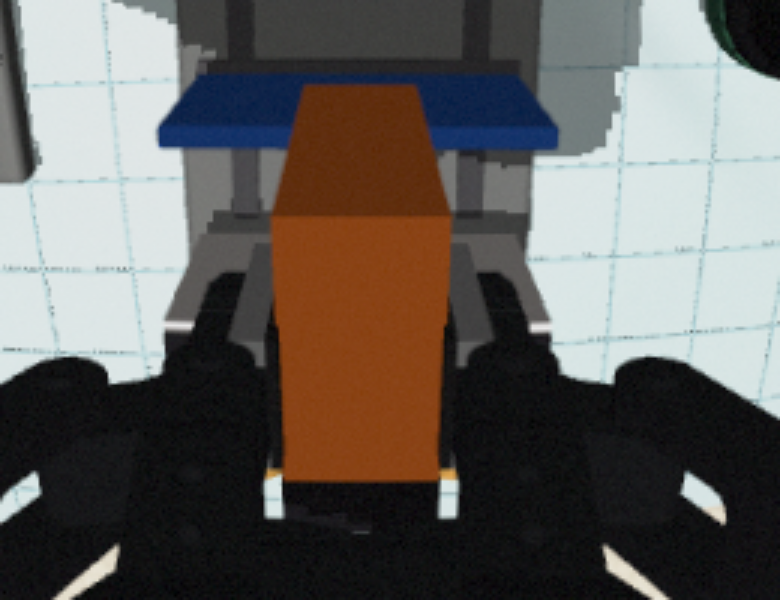

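View 6 (crop): the gauge's lip bottom edge is at y≈84, on the far side of the blue top edge (y 129–147). Next I'll work out the slot's offset from the divider.

Run:
```python
from h import *
s=sense();R=Ro.from_euler('xyz',s['tcp_rot']).as_matrix()
f=lambda u,v,z:R.T@(px2plane('wrist',140+u/3,150+v/3,z)-s['eef_pos'])
print('blue top',f(160,129,72),f(556,129,72),f(160,147,72),f(556,147,72))
print('lip',f(303,84,s['eef_pos'][2]-44),f(417,84,s['eef_pos'][2]-44)); print('stop top edge',f(165,325,72),f(550,325,72))
```

```text
blue top [ 12.67 -47.96  57.51] [12.62 46.28 57.66] [  8.18 -48.25  57.51] [ 8.14 46.57 57.66]
lip [ 26.63 -12.64  43.97] [26.62 11.93 44.01]
stop top edge [-40.08 -50.81  57.53] [-40.12  48.78  57.68]
```

Call:
{"fn": "servo_tool", "kwargs": {"rows": [[20, [0.8, -0.8, 12], [0, 0, 0]], [20, [0, 0, 12], [0, 0, 0]], [20, [0, 0, 8], [0, 0, 0]], [20, [0, 0, 6], [0, 0, 0]], [20, [0, 0, 0], [0, 0, 0]], [20, [0, 0, 0], [0, 0, 0]], [20, [0, 0, 0], [0, 0, 0]]]}}

```text
clock: 11.58
eef_pos: [580.0, -186.5, 90.8]
tcp_rot: [3.141, 0.0, 1.538]
contact_force: [1.2, -0.4, -1.3]
opening: 0.274
```

Run:
```python
from h import *
for i in range(6):
    grab_frame('wrist');s=sense();print(s['clock'],s['eef_pos'],s['contact_force'],s['wrist_torque'],np.degrees(s['tcp_rot']))
```

```text
11.625 [ 579.91 -186.45   90.79] [-0.13  0.77 -0.52] [ 0.03 -0.03 -0.  ] [179.97   0.01  88.14]
11.675 [ 579.89 -186.46   90.76] [ 0.54  0.79 -1.69] [ 0.03 -0.02 -0.01] [179.97   0.01  88.14]
11.725 [ 579.86 -186.45   90.73] [-0.01 -0.19 -0.55] [-0.04 -0.01 -0.01] [179.97   0.01  88.14]
11.775 [ 579.8  -186.4    90.68] [ 0.18 -0.69 -0.68] [ 0.03  0.07 -0.02] [179.98   0.    88.14]
11.825 [ 579.77 -186.4    90.61] [-0.11 -0.55 -0.96] [0.03 0.   0.02] [179.99   0.    88.14]
11.875 [ 579.74 -186.38   90.57] [ 0.13 -0.78 -1.32] [-0.01  0.05  0.01] [179.99   0.    88.14]
```

Call:
{"fn": "servo_tool", "kwargs": {"rows": [[20, [-1.5, 0, 0], [0, 0, 0]], [20, [-1.5, 0, 0], [0, 0, 0]], [20, [-1, 0, 0], [0, 0, 0]], [20, [-1, 0, 0], [0, 0, 0]], [20, [-1, 0, 0], [0, 0, 0]], [20, [-1, 0, 0], [0, 0, 0]]]}}

```text
clock: 12.62
eef_pos: [579.5, -193.3, 90.4]
tcp_rot: [-3.142, -0.0, 1.538]
contact_force: [1.2, 3.2, -0.1]
opening: 0.27
```

```bash
cat > f.py <<'E'
from h import *
import sys
F=[];W=[]
for i in range(int(sys.argv[1])):
    grab_frame('wrist');s=sense();F.append(s['contact_force']);W.append(s['wrist_torque'])
print(s['clock'],s['eef_pos'],'F',np.mean(F,0),'sd',np.std(F,0),'T',np.mean(W,0),np.degrees(s['tcp_rot']))
E
python3 f.py 5
```

```text
12.875 [ 579.43 -193.36   90.43] F [ 0.88  3.85 -0.81] sd [0.19 0.33 0.39] T [ 0.76 -0.12 -0.03] [-179.99   -0.     88.14]
```

Call:
{"fn": "servo_tool", "kwargs": {"rows": [[20, [-0.6, 0, 0], [0, 0, 0]], [20, [-0.6, 0, 0], [0, 0, 0]], [20, [-0.6, 0, 0], [0, 0, 0]], [20, [-0.6, 0, 0], [0, 0, 0]]]}}

```text
clock: 13.38
eef_pos: [579.3, -195.8, 90.4]
tcp_rot: [-3.141, -0.0, 1.538]
contact_force: [0.4, 3.8, -1.2]
opening: 0.272
```

Call:
{"fn": "servo_tool", "kwargs": {"rows": [[20, [-0.4, 0, 0], [0, 0, 0]], [20, [-0.4, 0, 0], [0, 0, 0]]]}}

```text
clock: 13.62
eef_pos: [579.3, -196.6, 90.4]
tcp_rot: [-3.141, -0.0, 1.538]
contact_force: [1.6, 3.6, -0.6]
opening: 0.27
```

Call:
{"fn": "servo_tool", "kwargs": {"rows": [[20, [-0.3, 0, 0], [0, 0, 0]], [20, [-0.3, 0, 0], [0, 0, 0]]]}}

```text
clock: 13.88
eef_pos: [579.3, -197.2, 90.4]
tcp_rot: [-3.141, -0.0, 1.538]
contact_force: [1.0, 4.1, -2.7]
opening: 0.264
```

Call:
{"fn": "servo_tool", "kwargs": {"rows": [[20, [-0.3, 0, 0], [0, 0, 0]], [20, [-0.3, 0, 0], [0, 0, 0]]]}}

```text
clock: 14.12
eef_pos: [579.3, -197.8, 90.4]
tcp_rot: [-3.142, -0.0, 1.538]
contact_force: [0.4, 3.8, -2.1]
opening: 0.269
```

Call:
{"fn": "servo_tool", "kwargs": {"rows": [[20, [-0.3, 0, 0], [0, 0, 0]]]}}

```text
clock: 14.25
eef_pos: [579.3, -198.1, 90.5]
tcp_rot: [-3.142, -0.0, 1.538]
contact_force: [0.5, 4.2, -1.6]
opening: 0.268
```

Call:
{"fn": "servo_tool", "kwargs": {"rows": [[20, [-0.2, 0, 0], [0, 0, 0]]]}}

```text
clock: 14.38
eef_pos: [579.3, -198.3, 90.4]
tcp_rot: [-3.142, -0.0, 1.538]
contact_force: [1.2, 5.2, -1.3]
opening: 0.271
```

```bash
python3 f.py 4
```

```text
14.575 [ 579.28 -198.26   90.45] F [ 0.51  4.32 -1.84] sd [0.37 0.44 0.41] T [ 0.81 -0.12 -0.05] [-180.     -0.     88.14]
```

Call:
{"fn": "servo_tool", "kwargs": {"rows": [[20, [-0.2, 0, 0], [0, 0, 0]]]}}

```text
clock: 14.7
eef_pos: [579.3, -198.3, 90.4]
tcp_rot: [-3.141, -0.0, 1.538]
contact_force: [0.5, 6.8, -1.8]
opening: 0.27
```

Call:
{"fn": "servo_tool", "kwargs": {"rows": [[20, [-0.2, 0, 0], [0, 0, 0]]]}}

```text
clock: 14.82
eef_pos: [579.3, -198.3, 90.4]
tcp_rot: [-3.141, -0.001, 1.538]
contact_force: [1.0, 5.2, -1.1]
opening: 0.27
```

```bash
python3 f.py 3
```

```text
14.975 [ 579.28 -198.33   90.44] F [ 0.94  6.16 -1.41] sd [0.2  0.52 0.33] T [ 1.11 -0.15 -0.06] [-179.99   -0.03   88.13]
```

Call:
{"fn": "servo_tool", "kwargs": {"rows": [[20, [-0.1, 0, 0], [0, 0, 0]], [20, [0, 0, 0], [0, 0, 0]], [20, [0, 0, 0], [0, 0, 0]]]}}

```text
clock: 15.35
eef_pos: [579.3, -198.3, 90.4]
tcp_rot: [-3.141, -0.001, 1.538]
contact_force: [0.5, 6.6, -1.0]
opening: 0.269
```

```bash
python3 f.py 8
```

```text
15.75 [ 579.27 -198.32   90.43] F [ 0.73  6.64 -1.27] sd [0.48 0.7  0.37] T [ 1.18 -0.14 -0.05] [-179.99   -0.04   88.13]
```

Call:
{"fn": "servo_tool", "kwargs": {"rows": [[20, [1.5, 0, 0], [0, 0, 0]], [20, [3, 0, 0], [0, 0, 0]], [20, [0, 0, 0], [0, 0, 0]], [20, [0, 0, -5], [0, 0, 0]], [20, [0, 0, -15], [0, 0, 0]], [20, [0, 0, -20], [0, 0, 0]], [20, [0, 0, -10], [0, 0, 0]], [20, [0, 0, 0], [0, 0, 0]]]}}

```text
clock: 16.75
eef_pos: [580.1, -194.5, 141.7]
tcp_rot: [3.14, 0.001, 1.538]
contact_force: [-0.0, -0.5, -0.9]
opening: 0.266
```

Call:
{"fn": "servo_tool", "kwargs": {"rows": [[20, [30, 0.5, 0], [0, 0, 0]], [20, [41, 0.5, 0], [0, 0, 0]], [20, [30, 0, 0], [0, 0, 0]], [20, [0, 0, 0], [0, 0, 0]], [20, [0, 0, 0], [0, 0, 0]], [20, [0, 0, 0], [0, 0, 0]]]}}

```text
clock: 17.5
eef_pos: [583.6, -94.3, 140.3]
tcp_rot: [-3.141, 0.0, 1.537]
contact_force: [-0.5, 0.6, -1.3]
opening: 0.269
```

```bash
cat >> m.py <<'E'
def slot(col):
    b=grab_frame('wrist');s=sense();R=Ro.from_euler('xyz',s['tcp_rot']).as_matrix()
    lo,hi={'blue':((105,120,50),(125,255,255)),'yel':((18,120,50),(35,255,255)),'green':((50,110,30),(85,255,255))}[col]
    m=cv2.inRange(cv2.cvtColor(b,cv2.COLOR_BGR2HSV),lo,hi)
    m[:, :200]=0; m[:,330:]=0
    v,u=np.where(m)
    # lowest coloured row in columns either side of the gauge = stop-side top edge
    for c in list(range(u.min(),u.max()+1,6)):
        w=v[u==c]
        if len(w):
            e=R.T@(px2plane('wrist',c,w.max()+.5,72)-s['eef_pos']); print(c,w.min(),w.max(),'edge(tool)',e)
    print('ends',u.min(),u.max(),s['clock'],s['eef_pos'],s['contact_force'])
E
python3 - <<'E'
from m import *
slot('yel')
E
```

```text
200 183 193 edge(tool) [  9.2  -45.36  68.35]
206 175 193 edge(tool) [  9.2  -40.75  68.35]
212 171 193 edge(tool) [  9.2  -36.17  68.35]
218 171 193 edge(tool) [  9.2  -31.63  68.35]
224 171 193 edge(tool) [  9.2  -27.11  68.35]
230 171 193 edge(tool) [  9.2  -22.61  68.35]
236 171 193 edge(tool) [  9.2  -18.13  68.35]
242 171 177 edge(tool) [ 21.36 -13.48  68.34]
248 171 177 edge(tool) [21.35 -9.09 68.34]
254 171 177 edge(tool) [21.35 -4.71 68.34]
260 171 177 edge(tool) [21.35 -0.33 68.34]
266 171 177 edge(tool) [21.35  4.05 68.34]
272 171 177 edge(tool) [21.35  8.43 68.34]
278 171 178 edge(tool) [20.61 12.83 68.34]
284 171 194 edge(tool) [ 8.42 17.49 68.34]
290 171 194 edge(tool) [ 8.42 21.97 68.34]
296 171 194 edge(tool) [ 8.42 26.47 68.34]
302 171 193 edge(tool) [ 9.2  30.96 68.34]
308 171 193 edge(tool) [ 9.2  35.51 68.34]
314 175 194 edge(tool) [ 8.42 40.12 68.34]
320 183 193 edge(tool) [ 9.2  44.69 68.34]
ends 200 323 17.55 [583.63 -94.27 140.34] [ 0.57  0.52 -1.88]
```

Call:
{"fn": "servo_tool", "kwargs": {"rows": [[20, [1.6, 0, 10], [0, 0, 0]], [20, [0, 0, 15], [0, 0, 0]], [20, [0, 0, 10], [0, 0, 0]], [20, [0, 0, 8], [0, 0, 0]], [20, [0, 0, 6], [0, 0, 0]], [20, [0, 0, 1], [0, 0, 0]], [20, [0, 0, 0], [0, 0, 0]], [20, [0, 0, 0], [0, 0, 0]]]}}

```text
clock: 18.55
eef_pos: [584.1, -91.8, 90.9]
tcp_rot: [3.141, 0.0, 1.538]
contact_force: [-0.3, 0.2, -0.6]
opening: 0.273
```

```bash
python3 f.py 3
```

```text
18.7 [583.95 -91.8   90.74] F [-0.11 -0.03 -1.36] sd [0.1  0.86 0.48] T [ 0.01 -0.02 -0.02] [179.97   0.    88.14]
```

Call:
{"fn": "servo_tool", "kwargs": {"rows": [[20, [-1.5, 0, 0], [0, 0, 0]], [20, [-1.5, 0, 0], [0, 0, 0]], [20, [-1, 0, 0], [0, 0, 0]], [20, [-1, 0, 0], [0, 0, 0]], [20, [-1.5, 0, 0], [0, 0, 0]], [20, [-2.5, 0, 0], [0, 0, 0]], [20, [-2.5, 0, 0], [0, 0, 0]], [20, [-2.5, 0, 0], [0, 0, 0]]]}}

```text
clock: 19.7
eef_pos: [583.3, -105.9, 90.4]
tcp_rot: [-3.142, -0.0, 1.538]
contact_force: [0.6, 4.1, -1.5]
opening: 0.273
```

Call:
{"fn": "servo_tool", "kwargs": {"rows": [[20, [-2.5, 0, 0], [0, 0, 0]], [20, [-2.5, 0, 0], [0, 0, 0]], [20, [-2.5, 0, 0], [0, 0, 0]], [20, [-2.5, 0, 0], [0, 0, 0]], [20, [-2.5, 0, 0], [0, 0, 0]], [20, [-2.5, 0, 0], [0, 0, 0]], [20, [-2.5, 0, 0], [0, 0, 0]], [20, [-2.5, 0, 0], [0, 0, 0]]]}}

```text
clock: 20.7
eef_pos: [582.6, -125.9, 90.4]
tcp_rot: [-3.141, -0.0, 1.538]
contact_force: [-0.2, 5.0, -1.8]
opening: 0.273
```

Call:
{"fn": "servo_tool", "kwargs": {"rows": [[20, [-2.5, 0, 0], [0, 0, 0]], [20, [-2.5, 0, 0], [0, 0, 0]], [20, [-2.5, 0, 0], [0, 0, 0]], [20, [-2.5, 0, 0], [0, 0, 0]], [20, [-2, 0, 0], [0, 0, 0]], [20, [-1.5, 0, 0], [0, 0, 0]], [20, [0, 0, 0], [0, 0, 0]]]}}

```text
clock: 21.58
eef_pos: [582.1, -139.5, 90.5]
tcp_rot: [-3.141, 0.0, 1.538]
contact_force: [-0.2, 4.0, -0.5]
opening: 0.273
```

Butt is expected near y=-154.3. Continuing to about -151.5.

Call:
{"fn": "servo_tool", "kwargs": {"rows": [[20, [-2, 0, 0], [0, 0, 0]], [20, [-2.5, 0, 0], [0, 0, 0]], [20, [-2.5, 0, 0], [0, 0, 0]], [20, [-2, 0, 0], [0, 0, 0]], [20, [-1.5, 0, 0], [0, 0, 0]], [20, [-1, 0, 0], [0, 0, 0]], [20, [0, 0, 0], [0, 0, 0]]]}}

```text
clock: 22.45
eef_pos: [581.8, -150.9, 90.5]
tcp_rot: [-3.141, 0.0, 1.538]
contact_force: [-1.5, 2.1, -1.6]
opening: 0.271
```

Call:
{"fn": "servo_tool", "kwargs": {"rows": [[20, [-0.5, 0, 0], [0, 0, 0]], [20, [-0.4, 0, 0], [0, 0, 0]]]}}

```text
clock: 22.7
eef_pos: [581.7, -151.6, 90.4]
tcp_rot: [-3.141, -0.0, 1.538]
contact_force: [-1.6, 4.1, -0.5]
opening: 0.269
```

```bash
python3 f.py 3
```

```text
22.85 [ 581.76 -151.62   90.46] F [-1.79  4.15 -0.68] sd [0.38 0.12 0.38] T [ 0.8  0.4 -0. ] [-179.99   -0.     88.14]
```

Call:
{"fn": "servo_tool", "kwargs": {"rows": [[20, [-0.4, 0, 0], [0, 0, 0]], [20, [-0.4, 0, 0], [0, 0, 0]], [20, [-0.4, 0, 0], [0, 0, 0]], [20, [-0.3, 0, 0], [0, 0, 0]]]}}

```text
clock: 23.35
eef_pos: [581.7, -153.2, 90.4]
tcp_rot: [-3.141, -0.0, 1.538]
contact_force: [-2.7, 5.5, -1.6]
opening: 0.273
```

Call:
{"fn": "servo_tool", "kwargs": {"rows": [[20, [-0.3, 0, 0], [0, 0, 0]]]}}

```text
clock: 23.48
eef_pos: [581.7, -153.4, 90.4]
tcp_rot: [-3.141, -0.0, 1.538]
contact_force: [-1.6, 3.7, -1.0]
opening: 0.271
```

```bash
python3 f.py 3
```

```text
23.625 [ 581.72 -153.46   90.44] F [-2.44  4.03 -1.06] sd [0.36 0.57 0.08] T [0.75 0.5  0.03] [-179.99    0.     88.14]
```

Call:
{"fn": "servo_tool", "kwargs": {"rows": [[20, [-0.2, -0.4, 0], [0, 0, 0]]]}}

```text
clock: 23.75
eef_pos: [581.6, -153.6, 90.5]
tcp_rot: [3.141, 0.0, 1.538]
contact_force: [-1.5, 4.2, -3.9]
opening: 0.269
```

Call:
{"fn": "servo_tool", "kwargs": {"rows": [[20, [-0.2, 0, 0], [0, 0, 0]]]}}

```text
clock: 23.88
eef_pos: [581.6, -153.8, 90.5]
tcp_rot: [3.141, 0.0, 1.538]
contact_force: [-1.0, 4.4, -2.6]
opening: 0.27
```

```bash
python3 f.py 3
```

```text
24.025 [ 581.61 -153.86   90.49] F [-0.32  3.71 -3.12] sd [0.75 0.64 0.34] T [ 0.73  0.06 -0.04] [179.97   0.    88.14]
```

Lateral force relieved. Next come 0.2 mm steps into contact.

Call:
{"fn": "servo_tool", "kwargs": {"rows": [[20, [-0.2, 0, 0], [0, 0, 0]], [20, [-0.2, 0, 0], [0, 0, 0]]]}}

```text
clock: 24.28
eef_pos: [581.6, -154.3, 90.5]
tcp_rot: [3.141, 0.0, 1.538]
contact_force: [-0.2, 4.2, -3.5]
opening: 0.273
```

```bash
python3 f.py 3
```

```text
24.425 [ 581.57 -154.24   90.5 ] F [ 0.79  4.51 -3.91] sd [0.49 0.2  0.46] T [ 0.79 -0.16 -0.01] [179.98   0.    88.14]
```

Call:
{"fn": "servo_tool", "kwargs": {"rows": [[20, [-0.2, 0, 0], [0, 0, 0]]]}}

```text
clock: 24.55
eef_pos: [581.6, -154.3, 90.5]
tcp_rot: [3.141, -0.0, 1.538]
contact_force: [1.2, 5.1, -4.1]
opening: 0.266
```

```bash
python3 f.py 3
```

```text
24.7 [ 581.58 -154.3    90.55] F [ 0.92  4.98 -3.01] sd [0.25 0.75 0.34] T [ 0.93 -0.21 -0.04] [179.97  -0.01  88.13]
```

Call:
{"fn": "servo_tool", "kwargs": {"rows": [[20, [-0.2, 0, 0], [0, 0, 0]]]}}

```text
clock: 24.82
eef_pos: [581.5, -154.4, 90.5]
tcp_rot: [3.141, -0.0, 1.538]
contact_force: [0.7, 6.6, -3.3]
opening: 0.271
```

```bash
python3 f.py 3
```

```text
24.975 [ 581.53 -154.35   90.54] F [ 0.84  6.07 -2.94] sd [0.19 0.49 0.3 ] T [ 1.11 -0.22 -0.05] [179.98  -0.03  88.13]
```

Call:
{"fn": "servo_tool", "kwargs": {"rows": [[20, [-0.1, 0, 0], [0, 0, 0]], [20, [0, 0, 0], [0, 0, 0]], [20, [0, 0, 0], [0, 0, 0]]]}}

```text
clock: 25.35
eef_pos: [581.6, -154.4, 90.5]
tcp_rot: [3.141, -0.001, 1.538]
contact_force: [1.3, 5.9, -2.8]
opening: 0.272
```

```bash
python3 f.py 8
```

```text
25.75 [ 581.55 -154.35   90.53] F [ 1.16  6.23 -3.21] sd [0.41 0.37 0.46] T [ 1.18 -0.25 -0.05] [179.98  -0.03  88.13]
```

Call:
{"fn": "servo_tool", "kwargs": {"rows": [[20, [1.5, 0, 0], [0, 0, 0]], [20, [3, 0, 0], [0, 0, 0]], [20, [0, 0, 0], [0, 0, 0]], [20, [0, 0, -5], [0, 0, 0]], [20, [0, 0, -15], [0, 0, 0]], [20, [0, 0, -20], [0, 0, 0]], [20, [0, 0, -10], [0, 0, 0]], [20, [0, 0, 0], [0, 0, 0]]]}}

```text
clock: 26.75
eef_pos: [582.1, -150.4, 141.7]
tcp_rot: [3.14, 0.0, 1.538]
contact_force: [-0.3, -0.4, -1.7]
opening: 0.267
```

Call:
{"fn": "servo_tool", "kwargs": {"rows": [[20, [30, 0.3, 0], [0, 0, 0]], [20, [45, 0, 0], [0, 0, 0]], [20, [43, 0, 0], [0, 0, 0]], [20, [20, 0, 0], [0, 0, 0]], [20, [0, 0, 0], [0, 0, 0]], [20, [0, 0, 0], [0, 0, 0]], [20, [0, 0, 0], [0, 0, 0]]]}}

```text
clock: 27.62
eef_pos: [586.2, -13.4, 140.4]
tcp_rot: [-3.141, 0.0, 1.537]
contact_force: [-0.1, -0.4, -0.6]
opening: 0.272
```

Run:
```python
from m import *
slot('green')
```

```text
200 182 192 edge(tool) [  9.94 -45.37  68.41]
206 174 192 edge(tool) [  9.93 -40.76  68.41]
212 170 192 edge(tool) [  9.93 -36.19  68.41]
218 170 192 edge(tool) [  9.93 -31.65  68.41]
224 170 192 edge(tool) [  9.93 -27.13  68.41]
230 170 192 edge(tool) [  9.92 -22.64  68.41]
236 170 192 edge(tool) [  9.92 -18.16  68.41]
242 170 177 edge(tool) [ 21.32 -13.52  68.4 ]
248 170 177 edge(tool) [21.31 -9.13 68.4 ]
254 171 177 edge(tool) [21.31 -4.75 68.4 ]
260 170 177 edge(tool) [21.3  -0.37 68.4 ]
266 170 177 edge(tool) [21.31  4.01 68.4 ]
272 170 177 edge(tool) [21.31  8.39 68.4 ]
278 171 177 edge(tool) [21.32 12.78 68.4 ]
284 170 192 edge(tool) [ 9.92 17.42 68.41]
290 170 192 edge(tool) [ 9.92 21.89 68.41]
296 170 192 edge(tool) [ 9.92 26.39 68.41]
302 170 192 edge(tool) [ 9.92 30.9  68.41]
308 171 192 edge(tool) [ 9.93 35.44 68.41]
314 174 192 edge(tool) [ 9.93 40.01 68.41]
320 182 192 edge(tool) [ 9.93 44.62 68.41]
ends 200 323 27.675 [586.27 -13.32 140.41] [-0.53 -0.51 -1.73]
```

Call:
{"fn": "servo_tool", "kwargs": {"rows": [[20, [2.2, 0, 10], [0, 0, 0]], [20, [0, 0, 15], [0, 0, 0]], [20, [0, 0, 10], [0, 0, 0]], [20, [0, 0, 8], [0, 0, 0]], [20, [0, 0, 6], [0, 0, 0]], [20, [0, 0, 1], [0, 0, 0]], [20, [0, 0, 0], [0, 0, 0]], [20, [0, 0, 0], [0, 0, 0]]]}}

```text
clock: 28.68
eef_pos: [586.6, -10.1, 90.9]
tcp_rot: [3.141, -0.0, 1.538]
contact_force: [0.0, -0.3, -1.0]
opening: 0.27
```

```bash
python3 f.py 3
```

```text
28.825 [586.52 -10.12  90.74] F [ 0.21  0.3  -1.16] sd [0.69 0.14 0.56] T [-0.    0.01  0.01] [179.97  -0.    88.14]
```

Call:
{"fn": "servo_tool", "kwargs": {"rows": [[20, [-1.5, 0, 0], [0, 0, 0]], [20, [-1.5, 0, 0], [0, 0, 0]], [20, [-1, 0, 0], [0, 0, 0]], [20, [-1, 0, 0], [0, 0, 0]], [20, [-1.5, 0, 0], [0, 0, 0]], [20, [-2.5, 0, 0], [0, 0, 0]], [20, [-3, 0, 0], [0, 0, 0]], [20, [-3, 0, 0], [0, 0, 0]]]}}

```text
clock: 29.82
eef_pos: [585.8, -25.3, 90.4]
tcp_rot: [-3.141, -0.0, 1.538]
contact_force: [-0.5, 3.9, -1.3]
opening: 0.267
```

Call:
{"fn": "servo_tool", "kwargs": {"rows": [[20, [-3, 0, 0], [0, 0, 0]], [20, [-3, 0, 0], [0, 0, 0]], [20, [-3, 0, 0], [0, 0, 0]], [20, [-3, 0, 0], [0, 0, 0]], [20, [-3, 0, 0], [0, 0, 0]], [20, [-3, 0, 0], [0, 0, 0]], [20, [-3, 0, 0], [0, 0, 0]], [20, [-3, 0, 0], [0, 0, 0]]]}}

```text
clock: 30.82
eef_pos: [585.0, -49.3, 90.5]
tcp_rot: [-3.141, 0.0, 1.538]
contact_force: [-0.5, 3.7, -3.1]
opening: 0.267
```

Call:
{"fn": "servo_tool", "kwargs": {"rows": [[20, [-3, 0, 0], [0, 0, 0]], [20, [-3, 0, 0], [0, 0, 0]], [20, [-3, 0, 0], [0, 0, 0]], [20, [-3, 0, 0], [0, 0, 0]], [20, [-3, 0, 0], [0, 0, 0]], [20, [-3, 0, 0], [0, 0, 0]], [20, [-2, 0, 0], [0, 0, 0]], [20, [0, 0, 0], [0, 0, 0]]]}}

```text
clock: 31.82
eef_pos: [584.3, -69.4, 90.4]
tcp_rot: [-3.141, 0.0, 1.538]
contact_force: [-2.0, 1.7, -0.7]
opening: 0.27
```

Call:
{"fn": "servo_tool", "kwargs": {"rows": [[20, [-2, -0.1, 0], [0, 0, 0]], [20, [-3, -0.1, 0], [0, 0, 0]], [20, [-3, -0.1, 0], [0, 0, 0]], [20, [-3, 0, 0], [0, 0, 0]], [20, [-3, 0, 0], [0, 0, 0]], [20, [-3, 0, 0], [0, 0, 0]], [20, [-3, 0, 0], [0, 0, 0]], [20, [-3, 0, 0], [0, 0, 0]]]}}

```text
clock: 32.83
eef_pos: [583.4, -92.3, 90.5]
tcp_rot: [3.141, -0.0, 1.538]
contact_force: [0.4, 4.3, -3.5]
opening: 0.269
```

Call:
{"fn": "servo_tool", "kwargs": {"rows": [[20, [-3, 0, 0], [0, 0, 0]], [20, [-3, 0, 0], [0, 0, 0]], [20, [-3, 0, 0], [0, 0, 0]], [20, [-2.5, 0, 0], [0, 0, 0]], [20, [-1.5, 0, 0], [0, 0, 0]], [20, [-1, 0, 0], [0, 0, 0]], [20, [0, 0, 0], [0, 0, 0]]]}}

```text
clock: 33.7
eef_pos: [582.9, -106.2, 90.5]
tcp_rot: [3.142, 0.0, 1.538]
contact_force: [0.4, 2.0, -2.3]
opening: 0.269
```

```bash
python3 f.py 3
```

```text
33.85 [ 582.95 -106.17   90.54] F [ 0.25  2.81 -2.93] sd [0.43 0.26 0.37] T [ 0.5  -0.14 -0.01] [179.99   0.01  88.15]
```

Call:
{"fn": "servo_tool", "kwargs": {"rows": [[20, [-0.5, 0, 0], [0, 0, 0]], [20, [-0.6, 0, 0], [0, 0, 0]], [20, [-0.6, 0, 0], [0, 0, 0]], [20, [-0.5, 0, 0], [0, 0, 0]], [20, [-0.4, 0, 0], [0, 0, 0]], [20, [-0.3, 0, 0], [0, 0, 0]], [20, [-0.3, 0, 0], [0, 0, 0]]]}}

```text
clock: 34.72
eef_pos: [582.8, -109.3, 90.5]
tcp_rot: [-3.142, -0.0, 1.538]
contact_force: [-0.0, 3.9, -2.6]
opening: 0.271
```

Call:
{"fn": "servo_tool", "kwargs": {"rows": [[20, [-0.3, 0, 0], [0, 0, 0]], [20, [-0.2, 0, 0], [0, 0, 0]]]}}

```text
clock: 34.98
eef_pos: [582.8, -109.8, 90.5]
tcp_rot: [3.142, 0.0, 1.538]
contact_force: [1.0, 4.4, -1.3]
opening: 0.27
```

```bash
python3 f.py 3
```

```text
35.125 [ 582.8  -109.78   90.48] F [ 0.23  4.36 -1.81] sd [0.18 0.76 0.18] T [ 0.74 -0.08 -0.04] [180.     0.    88.14]
```

Call:
{"fn": "servo_tool", "kwargs": {"rows": [[20, [-0.2, 0, 0], [0, 0, 0]], [20, [-0.2, 0, 0], [0, 0, 0]]]}}

```text
clock: 35.38
eef_pos: [582.8, -110.1, 90.5]
tcp_rot: [3.142, 0.0, 1.538]
contact_force: [0.5, 3.6, -1.8]
opening: 0.272
```

```bash
python3 f.py 3
```

```text
35.525 [ 582.78 -110.15   90.48] F [ 0.45  3.69 -1.99] sd [0.24 0.26 0.42] T [ 0.76 -0.08 -0.01] [-180.      0.     88.14]
```

Call:
{"fn": "servo_tool", "kwargs": {"rows": [[20, [-0.2, 0, 0], [0, 0, 0]]]}}

```text
clock: 35.65
eef_pos: [582.8, -110.3, 90.5]
tcp_rot: [-3.142, -0.0, 1.538]
contact_force: [1.2, 4.9, -1.6]
opening: 0.266
```

```bash
python3 f.py 3
```

```text
35.8 [ 582.8  -110.24   90.49] F [ 0.06  4.79 -1.69] sd [0.96 0.13 0.08] T [ 0.88 -0.05 -0.03] [180.    -0.01  88.14]
```

Contact is beginning where expected. I'll step on until the torque reads about 1.15, as with the other two.

Call:
{"fn": "servo_tool", "kwargs": {"rows": [[20, [-0.2, 0, 0], [0, 0, 0]]]}}

```text
clock: 35.92
eef_pos: [582.8, -110.3, 90.5]
tcp_rot: [3.142, -0.0, 1.538]
contact_force: [0.5, 5.9, -2.4]
opening: 0.27
```

```bash
python3 f.py 3
```

```text
36.075 [ 582.77 -110.3    90.49] F [ 0.58  5.82 -1.29] sd [0.06 0.36 1.24] T [ 1.1  -0.12 -0.04] [-180.     -0.02   88.13]
```

Call:
{"fn": "servo_tool", "kwargs": {"rows": [[20, [-0.1, 0, 0], [0, 0, 0]], [20, [0, 0, 0], [0, 0, 0]]]}}

```text
clock: 36.33
eef_pos: [582.8, -110.3, 90.5]
tcp_rot: [-3.142, -0.0, 1.538]
contact_force: [0.7, 5.5, -0.6]
opening: 0.266
```

```bash
python3 f.py 6
```

```text
36.625 [ 582.76 -110.33   90.48] F [ 0.39  5.88 -1.4 ] sd [0.43 0.31 0.52] T [ 1.15 -0.08 -0.03] [-180.     -0.03   88.13]
```

Call:
{"fn": "servo_tool", "kwargs": {"rows": [[20, [0, 0, 0], [0, 0, 0]], [20, [0, 0, 0], [0, 0, 0]], [20, [1.5, 0, 0], [0, 0, 0]], [20, [3, 0, 0], [0, 0, 0]], [20, [0, 0, 0], [0, 0, 0]], [20, [0, 0, -5], [0, 0, 0]], [20, [0, 0, -20], [0, 0, 0]], [20, [0, 0, -35], [0, 0, 0]]]}}

```text
clock: 37.62
eef_pos: [582.0, -106.1, 150.3]
tcp_rot: [-3.139, -0.0, 1.538]
contact_force: [0.9, -0.1, -0.8]
opening: 0.266
```

Call:
{"fn": "servo_tool", "kwargs": {"rows": [[20, [40, -7, 0], [0, 0, 0]], [20, [55, -8, 0], [0, 0, 0]], [20, [55, -8, 0], [0, 0, 0]], [20, [55, -8, 0], [0, 0, 0]], [20, [55, -8, 0], [0, 0, 0]], [20, [55, -7.5, 0], [0, 0, 0]], [20, [40, -7, 0], [0, 0, 0]], [20, [18, 0, 0], [0, 0, 0]]]}}

```text
clock: 38.62
eef_pos: [541.2, 270.4, 150.8]
tcp_rot: [3.141, -0.0, 1.54]
contact_force: [0.2, -1.0, -1.1]
opening: 0.271
```

Call:
{"fn": "servo_tool", "kwargs": {"rows": [[20, [0, 0, 0], [0, 0, 0]], [20, [0, 0, 0], [0, 0, 0]], [20, [0, 0, 0], [0, 0, 0]]]}}

```text
clock: 39.0
eef_pos: [541.8, 267.0, 150.5]
tcp_rot: [-3.141, 0.0, 1.537]
contact_force: [0.4, -0.6, -1.2]
opening: 0.268
```

Run:
```python
from h import *
plan([542.2,272.4,49],88.1)
b=grab_frame('top')
from rig import trace
t=trace('top','pad')
for x in t[:3]:
    cs=max(cv2.findContours(x['mask'].astype(np.uint8),0,2)[0],key=cv2.contourArea)
    pts=np.array([px2plane('top',*p[0],4)[:2] for p in cs],np.float32);print(x['conf'],cv2.minAreaRect(pts))
b=grab_frame('wrist');cv2.imwrite('pics/w7.png',cv2.resize(b,(800,600)))
```

```text
clock 39.0 pos [541.78 267.05 150.49] rot [-179.99    0.02   88.05] F [ 0.36 -0.58 -1.21]
tool shift [  5.4    0.25 101.49] turn [-0.01  0.02 -0.05]
0.92 ((541.7423095703125, 238.41403198242188), (39.087196350097656, 74.27387237548828), 52.958335876464844)
0.88 ((466.0101013183594, 632.3914184570312), (102.3929672241211, 101.02837371826172), 76.56857299804688)
```

View pics/w7.png

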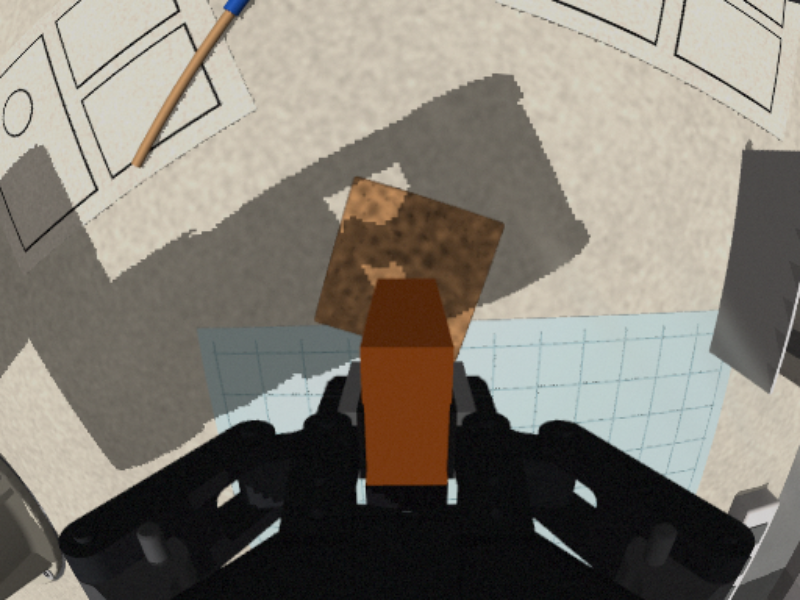

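View 7: the pad's corners at (357,177), (503,223) and (316,320) are visible ahead of the gauge. From them I'll get the pad centre once more.

Run:
```python
from h import *
a,b,c=[px2plane('wrist',u*.64,v*.64,4) for u,v in((357,177),(503,223),(316,320))]
ctr=(b+c)/2;print(a,b,c,ctr,np.linalg.norm(b-a),np.linalg.norm(c-a))
plan([ctr[0]*.5+271,ctr[1]*.5+136+.3,48],88.1)
```

```text
[513.24 335.8    4.  ] [603.91 304.37   4.  ] [480.56 243.98   4.  ] [542.24 274.18   4.  ] 95.96300471553718 97.46601792492609
clock 39.15 pos [541.74 267.59 150.51] rot [-180.      0.     88.08] F [ 0.03 -0.44 -1.18]
tool shift [  5.81   0.18 102.5 ] turn [-0.    0.   -0.02]
```

Call:
{"fn": "servo_tool", "kwargs": {"rows": [[20, [5.7, 0.2, 20], [0, 0, 0]], [20, [0, 0, 35], [0, 0, 0]], [20, [0, 0, 25], [0, 0, 0]], [20, [0, 0, 12], [0, 0, 0]], [20, [0, 0, 4], [0, 0, 0]], [20, [0, 0, 0], [0, 0, 0]], [20, [0, 0, 0], [0, 0, 0]], [20, [0, 0, 0], [0, 0, 0]]]}}

```text
clock: 40.15
eef_pos: [542.4, 274.3, 55.2]
tcp_rot: [3.14, -0.001, 1.538]
contact_force: [-0.7, -0.2, -1.1]
opening: 0.268
```

Call:
{"fn": "servo_tool", "kwargs": {"rows": [[20, [0, 0, 2], [0, 0, 0]], [20, [0, 0, 1.5], [0, 0, 0]], [20, [0, 0, 0], [0, 0, 0]]]}}

```text
clock: 40.52
eef_pos: [541.8, 274.0, 50.8]
tcp_rot: [-3.141, 0.0, 1.538]
contact_force: [-0.2, 0.3, -1.6]
opening: 0.27
```

```bash
python3 f.py 3
```

```text
40.675 [541.94 274.07  50.92] F [ 0.26 -0.06 -0.6 ] sd [0.42 0.18 0.72] T [ 0.01 -0.01 -0.01] [-179.99    0.     88.13]
```

Call:
{"fn": "servo_tool", "kwargs": {"rows": [[20, [-0.5, 0, 1], [0, 0, 0]], [20, [0, 0, 0.8], [0, 0, 0]], [20, [0, 0, 0], [0, 0, 0]]]}}

```text
clock: 41.05
eef_pos: [541.9, 273.5, 49.1]
tcp_rot: [-3.141, 0.0, 1.538]
contact_force: [0.5, 0.0, -1.3]
opening: 0.271
```

Call:
{"fn": "servo_tool", "kwargs": {"rows": [[20, [0, 0, 0.6], [0, 0, 0]], [20, [0, 0, 0], [0, 0, 0]]]}}

```text
clock: 41.3
eef_pos: [541.9, 273.6, 48.5]
tcp_rot: [-3.142, 0.0, 1.538]
contact_force: [-0.2, 0.1, -1.2]
opening: 0.268
```

```bash
python3 f.py 3
```

```text
41.45 [541.93 273.62  48.59] F [ 0.03  0.45 -0.82] sd [0.43 0.35 0.63] T [-0.01  0.02 -0.04] [180.    -0.    88.14]
```

Call:
{"fn": "servo_tool", "kwargs": {"rows": [[20, [0, 0, 0.4], [0, 0, 0]], [20, [0, 0, 0], [0, 0, 0]]]}}

```text
clock: 41.7
eef_pos: [541.9, 273.6, 48.2]
tcp_rot: [-3.142, -0.0, 1.538]
contact_force: [-0.7, -0.8, -1.6]
opening: 0.268
```

Call:
{"fn": "servo_tool", "kwargs": {"rows": [[20, [0, 0, 0.4], [0, 0, 0]], [20, [0, 0, 0], [0, 0, 0]]]}}

```text
clock: 41.95
eef_pos: [542.0, 273.6, 48.1]
tcp_rot: [3.142, -0.0, 1.538]
contact_force: [-1.7, -0.5, 5.3]
opening: 0.269
```

```bash
python3 f.py 3
```

```text
42.1 [541.97 273.64  48.1 ] F [-1.81 -0.62  5.41] sd [0.28 0.38 0.17] T [-0.14  0.38 -0.  ] [179.99  -0.01  88.14]
```

Seated at TCP z=48.1, the same as at the pick. Releasing.

Call:
{"fn": "servo_tool", "kwargs": {"rows": [[40, [0, 0, 0], [0, 0, 0]], [60, [0, 0, 0], [0, 0, 0]], [85, [0, 0, 0], [0, 0, 0]], [85, [0, 0, 0], [0, 0, 0]], [85, [0, 0, 0], [0, 0, 0]], [85, [0, 0, 0], [0, 0, 0]]]}}

```text
clock: 42.85
eef_pos: [541.9, 273.6, 47.8]
tcp_rot: [3.142, -0.0, 1.538]
contact_force: [-0.6, 0.1, -0.3]
opening: 0.996
```

Call:
{"fn": "servo_tool", "kwargs": {"rows": [[85, [0, 0, -20], [0, 0, 0]], [85, [0, 0, -40], [0, 0, 0]], [85, [0, 0, -50], [0, 0, 0]], [85, [0, 0, -50], [0, 0, 0]], [85, [-40, 0, -40], [0, 0, 0]], [85, [-50, 0, 0], [0, 0, 0]], [85, [-10, 0, 0], [0, 0, 0]], [85, [0, 0, 0], [0, 0, 0]]]}}

```text
clock: 43.85
eef_pos: [538.7, 173.4, 248.7]
tcp_rot: [3.141, -0.001, 1.537]
contact_force: [0.3, 0.4, 0.1]
opening: 0.993
```

Run:
```python
from h import *
s=sense();print(s['clock'],s['eef_pos'],s['opening'])
b=grab_frame('wrist');t=grab_frame('scene')
print([(r['conf'],towld('wrist',r['centre'])) for r in boxes_of('wrist','gauge_mid')[:2]])
for n in('ink','marker','correction'):
    print(n,[(round(r['conf'],2),towld('scene',r['centre'])) for r in boxes_of('scene',n)[:1]])
A=cv2.resize(b[20:280,150:470],(400,325));B=cv2.resize(t[190:384,80:320],(400,325))
cv2.imwrite('pics/w8.png',np.hstack([A,B]))
```

```text
43.85 [538.75 173.36 248.68] 0.9932030260637322
[(0.66, array([538.87, 276.59,  79.3 ]))]
ink [(0.96, array([ 722.03, -152.92,   55.6 ]))]
marker [(0.53, array([ 464.51, -147.72,   16.91]))]
correction [(0.55, array([696.47, -73.32,  48.55]))]
```

View pics/w8.png

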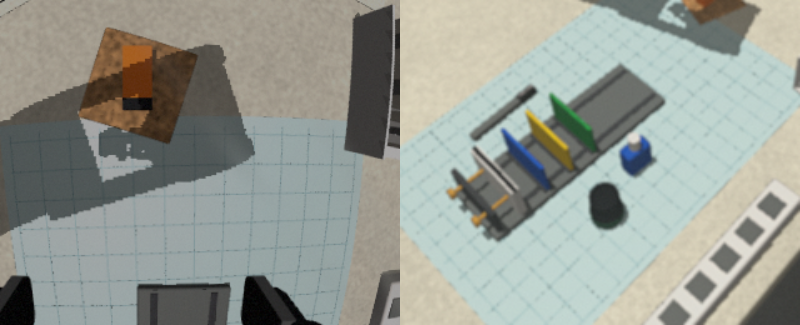

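View 8: the gauge stands upright near the middle of the pad (left half, around (137,77)). The rack (right half) shows stop, blue, yellow and green evenly spaced, with the bystanders where they were. Handing in.

```bash
python3 -c "
from rig import *
print(sign_off())"
```

```text
the job is handed in; nothing more can be done
None
```

The three dividers are set in order (blue, yellow, green), and the gauge stands back upright on its pad, released. I handed in at about 44 s of the 72 s allowed.

- **Spacing:** each divider was dragged at about 4 N until the thick leg butted. The butt positions along y were -198.33, -154.35 and -110.33 mm, so the steps are 44.0 mm as required and nothing already set moved. I did not measure the final gaps separately by camera.
- **Pressing:** each was held for at least 0.5 s with the total force averaging 5.9 to 6.6 N, which is about 2 to 2.5 N on the neighbour. These are noisy readings; the wrist torque puts the press on the stop and on each neighbour in the same range.
- **Side force:** it crept to about 2.4 N while dragging yellow and about 2 N while dragging green. I eased it by a few tenths of a millimetre sideways each time.
- **Gauge on the pad:** by the arm's pose it stands at about (542, 273), and the pad's centre measured (542, 273) give or take 1 mm. The network put the gauge at (539, 277), which is off by about its own error of 4 mm.
- **Other things:** the ink jar, marker and correction bottle read where they were within the networks' error.

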